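Fetch a press-fit connector from under the bin's dust flap and fill the set-out tray

TASK

A full-length connector is missing from the set-out tray: raise the clear dust flap of the stock bin, lift the full-length connector out by its two ends (its sides are boxed in there) and stand it upright on the open mat. Then take it again by its long sides and set it into the empty middle pocket of the tray, standing flat and facing the same way as the two beside it. Do not drop it or disturb the other parts, and leave the bin's flap shut.

Things in the scene. Friction and masses are not known exactly. Their poses are not given: they have to be found in the camera images.
- flap (a joint): angle (rad) of the bin's clear dust flap: 0 shut, 2.0 fully back on its stop; positive raises the front edge. Shut, it slopes 0.109 rad down from the hinge towards the grab bar. It falls shut by its own weight (130 g) below about 1.68 rad (upright) and leans open by itself beyond. Light hinge damping, no latch.
- flap_hinge (a point): point on the flap's hinge axis, in the middle of the rear top edge of the bin, 65 mm above the bench; the axis runs along this point's y axis, left and right.
- flap_grip (a point): centre of the flap's black grab bar: round, 16 mm thick, 36 mm long, parallel to the hinge, on a 14 mm wide neck 26 mm beyond the flap's free edge, 177 mm from the hinge axis. Shut: 46 mm above the bench, 30 mm in front of the bin's front wall, free all round. Pinched by its flat ends from above (along the point's y), it turns between the pads as the flap swings.
- bin: black stock bin, fixed to the bench; origin at the centre of its underside, x axis from the grab-bar side to the hinge side. Outside 146 mm (x) by 134 mm (y), walls 4 mm; front wall (-x) 46 mm high, rear wall 62 mm, sides sloping between; open on top under the flap.
- bin_floor (a point): centre of the bin's inside floor, 6 mm above the bench, axes as the bin. Four ribs 30 mm long (x), 6 mm thick, 36 mm high stand at y = -54, -18, 18, 54 mm; in the slots between (y = -36, 0, 36 mm) stand one full-length and two short connectors, in any order, lengthways along x. Past the ribs the slots are open: about 42 mm free at each end of the full-length one.
- conn_mid (a point): centre, half-way up, of the full-length ivory connector: 54 mm long (its y axis), 26 mm deep (x) and 32 mm tall (z), standing on its pins, about 70 g. Its mating nose, with the row of dark openings, is the side at -x: there the front 8 mm are only 24 mm tall, a step seen from above. In the bin its nose points to the bin's +y side.
- short_a_mid (a point): centre of a short connector in the bin, like the full-length one but only 36 mm long; it stays in its slot.
- short_b_mid (a point): centre of the other short connector in the bin, 36 mm long; it stays in its slot.
- tray: black set-out tray, fixed to the bench, 100 mm (x) by 222 mm (y), origin at the centre of its underside; three pockets in a row along y, 65 mm apart, the outer two filled, the middle one empty. Connectors stand in it with their noses towards the tray's -x and their y axes along the tray's y. The open mat for setting down is the bare bench between bin and tray, at least 130 mm wide.
- pocket (a point): centre of the floor of the empty middle pocket, 8 mm above the bench, axes as the tray. The pocket is 60 mm long (y) and 32 mm wide (x); end walls 5 mm thick rise 20 mm above the floor; the long sides have only corner posts 14 mm high, 4 mm thick, leaving a 40 mm opening for a finger in the middle of each. A seated connector's centre is 16 mm above this point.
- row_a_mid (a point): centre of the connector in the tray pocket at -y, 65 mm from the empty one; same shape as the full-length connector, nose to the tray's -x; loose.
- row_b_mid (a point): centre of the connector in the tray pocket at +y, likewise.
- cleaner: closed white plastic bottle, 48 mm across, 110 mm tall, origin at its foot; a bystander at the back of the mat.
- tape: tan roll of tape lying flat, 68 mm across with a 40 mm hole and 19 mm high, origin at its underside; a bystander at the back.
- driver: screwdriver lying on the bench, 170 mm long, origin under its middle; a bystander at the back.
Not all that is in view belongs to the job. Of the things that look like the bin, take the one that is farthest from the robot's base at the start. What is shaped like the part that bears row_a_mid but turquoise is not meant.

How it is judged:
By the outcome, as a careful person would: the job done as asked, in the order asked, and still so for the second after the job is handed in, with the robot touching nothing.
It also fails if it takes over 64 s, if anything falls off the work surface, if the arm or the gripper's body presses on something with over 40 N, if the wrist force passes 120 N, or if a joint passes its speed limit or range.

ROBOT

A 6-joint arm with a two-finger parallel gripper is mounted at the origin on the work surface. World frame = base frame: x ahead of the robot, y to its left, z up, the work surface at z = 0. Lengths are in m, angles in degrees, forces in N, time in s.
With the tool pointing down it reaches from about 0.3 to 0.75 m from the base axis. Payload 8.5 kg.
Tool frame: the origin (TCP) lies between the finger pads; the fingertips stand 17 mm ahead of it and the grasp point (between the pads) lies 2 mm behind it; z points along the fingers, y is the direction in which the jaws open and shut (so a half turn about z gives the same grasp; the last joint's range is limited). The gripper opens to 85 mm and grips with 20 to 120 N. Pads are 22 mm wide; open, the fingers measure 114 mm over their backs; the gripper's body (76 mm by 85 mm) begins 54 mm behind the grasp point. The pads swing forward as they close: fully open they stand 13 mm farther back than shut.
Start: joints at [-83.383, 21.807, 74.336, -0, 83.858, -12.336], TCP at [0.179, -0.52, 0.248] pointing down, gripper open.
Joint ranges: [-178.18, 178.18], [-50.72, 133.34], [12.68, 142.11], [-81.47, 261.47], [9.98, 163.14], [-165.26, 165.26]. Speed limits (degrees/s): [136.94, 136.94, 180, 180, 180, 180].

INTERFACE

Orientations are given as a 3x3 rotation matrix whose columns are the frame's x, y, z axes.
In Python, from rig import readout, eyes, env gives the robot as it stands.
- The arm moves only by the tool arm_command, never from a script. Its argument "rows" is text: rows parted by semicolons, each of 7 numbers parted by spaces: the closure, from 0 (fully open) to 1 (shut), then the shift along the tool's x, y, z in mm, then the turn, a rotation vector about the tool's x, y, z in degrees. In form: grip dx dy dz rx ry rz; .... A call has 1 to 5 rows; each row shifts and turns the commanded pose from where the row before left it, along the tool's axes as they then stand; what a row does not reach is not made up. A row lasts 1/12 s, in which the tool goes at most 41.7 mm and 7.16 degrees, less where a joint would pass 70% of its speed; a pose out of reach is approached as far as the arm can. A call with a gripper value outside its range is refused whole. The fingers move at their own pace and stop on an object; "squeeze" is the grip in N (left out, the last holds). Time passes only in rows, so rows that do not move let the fingers close. It gives the time, the measured TCP pose, the force and the opening at its end, in the units of the state.
- readout.observe(): the state, without advancing time (a new reading comes with each control period).
- eyes.get_image(name): name is "side" or "top"; returns the picture (400x640x3 uint8, red, green, blue); there is no depth.
- eyes.camera_model(name): a dict with "mtx" (3x3 intrinsics, pixels), "k1" (the pictures are not rectified: a ray, as slopes to the right and down, at radius r is drawn at 1 + k1 r^2 times it, then the intrinsics apply), "view" (4x4, takes a point from world to camera coordinates). Camera axes: x right, y up, looking along -z (the intrinsics and any distortion apply to the point x, -y, -z); pixel columns grow to the right and rows downward; lengths in m; the calibration is good to about 2 mm. A picture is of the moment at which its call begins. camera_model takes no time and is no camera call.
- env.close_job(): hands the job in, once; it reports no verdict.
The state is a dict: "time_s": time; "q": joint angles; "qvel": joint speeds; "joint_efforts": joint torques, N m; "position": TCP position; "tool_rot": TCP orientation; "ft_force": force on the tool from outside, world axes, zero at the start; "wrist_torque": the same for the moment, N m; "grip_width": finger opening in m.
Only numpy, scipy, OpenCV 4.12 (cv2) and the standard library are available. Lean on these libraries where they do the work, as an engineer would, in place of code of your own. Each camera call takes 0.05 s, during which the arm holds its last target. There are 200 camera calls.

## Working session

There is one attempt and no reset: what is moved stays moved. The work goes in short steps, Python scripts to look and compute and a tool call to move; the robot and the scene stay as the last step left them, time stands still between calls to the robot, and variables do not carry over. Pictures are saved under pics/ and viewed, about 8 in all and at most 12, crops included, and the job is handed in when it is done.

Besides the shell and the picture viewer there is one more tool, called after "Emit:" as name(argument=value, ...) on one line, values as JSON. arm_command: Moves the arm, as the interface text tells. Its arguments: {"type":"object","properties":{"rows":{"type":"string"},"squeeze":{"type":"number"}},"required":["rows"]}

```bash
mkdir -p pics; ls
cat > h.py <<'E'
import numpy as np,cv2
from rig import readout,eyes,env
def snap(n,f):
    im=eyes.get_image(n); cv2.imwrite('pics/'+f,im[:,:,::-1]); return im
def proj(n,P):
    c=eyes.camera_model(n);V=np.array(c['view']);K=np.array(c['mtx'])
    p=V[:3,:3]@np.array(P,float)+V[:3,3]; s=np.array([p[0],-p[1]])/-p[2]
    s=s*(1+c['k1']*(s@s)); return (K@[s[0],s[1],1])[:2]
def ray(n,u,v):
    c=eyes.camera_model(n);V=np.array(c['view']);K=np.array(c['mtx'])
    d=np.linalg.solve(K,[u,v,1])[:2]; s=d.copy()
    for _ in range(30): s=d/(1+c['k1']*(s@s))
    R=V[:3,:3]; return -R.T@V[:3,3], R.T@np.array([s[0],-s[1],-1])
def onz(n,u,v,z):
    o,d=ray(n,u,v); return o+d*(z-o[2])/d[2]
def tri(a,b):
    (o1,d1),(o2,d2)=ray(*a),ray(*b)
    A=np.array([d1,-d2]).T; t=np.linalg.lstsq(A,o2-o1,rcond=None)[0]
    p,q=o1+t[0]*d1,o2+t[1]*d2; return (p+q)/2,np.linalg.norm(p-q)
E
python3 - <<'E'
from h import *
for n in('side','top'):
    snap(n,n+'0.png');c=eyes.camera_model(n);print(n,ray(n,320,200),c['k1'],c['mtx'])
s=readout.observe();print(s['position'],s['tool_rot'],s['grip_width'],s['time_s'])
E
```

```text
pics
side (array([-0.1168441 ,  0.53845883,  0.88586599]), array([ 0.50574679, -0.51841765, -0.68984227])) 0.014580174170374847 [[394.23429497   0.         316.35593088]
 [  0.         394.23429497 207.20057658]
 [  0.           0.           1.        ]]
top (array([ 0.32975728, -0.04249361,  1.07363701]), array([ 0.16178309, -0.01668076, -0.98669755])) -0.017149670231970976 [[407.64729548   0.         320.80677345]
 [  0.         407.64729548 201.82974211]
 [  0.           0.           1.        ]]
[ 0.17862714 -0.51992873  0.24778309] [[ 9.45779875e-01  3.24808270e-01 -1.27239641e-04]
 [ 3.24808154e-01 -9.45779024e-01  1.30446688e-03]
 [ 3.03361047e-04 -1.27506699e-03 -9.99999141e-01]] 0.08536888114185387 0.1
```

View pics/top0.png

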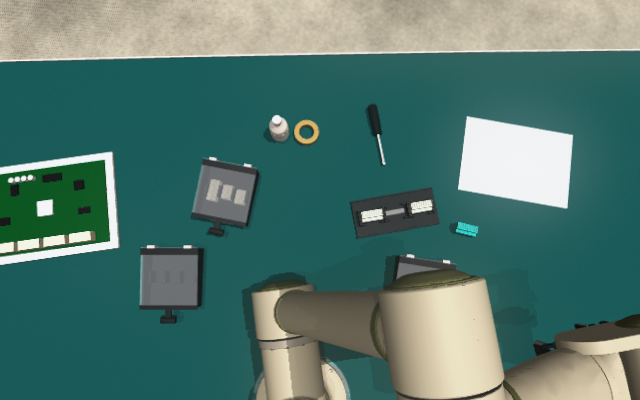

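View pics/side0.png

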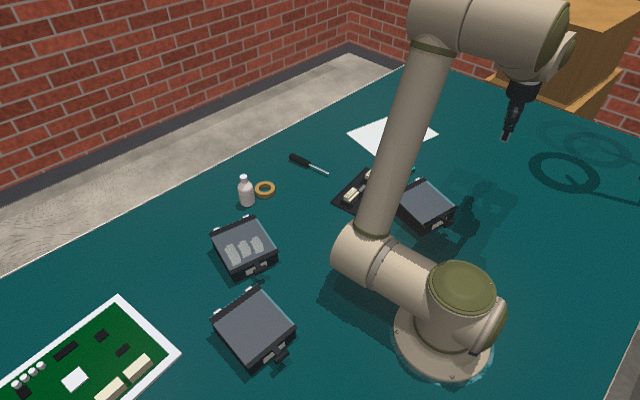

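The top view shows three bin-like things: A at (225,192), B at (171,278) and C at (425,265), which is half hidden. The tray is at (394,213) with its empty middle at (396,212), and a turquoise decoy sits at (467,229). Next I'll check distances and look at a close crop.

Run:
```python
from h import *
for n,u,v in(('A',225,192),('B',171,278),('C',425,265),('tray',394,213),('bottle',279,130),('tape',306,132),('driver',377,130)):
    p=onz('top',u,v,.03);print(n,p.round(3),np.hypot(*p[:2]).round(3))
im=cv2.imread('pics/top0.png')
a=cv2.resize(im[150:240,182:272],None,fx=6,fy=6,interpolation=cv2.INTER_CUBIC)
cv2.imwrite('pics/binA.png',a)
s=cv2.imread('pics/side0.png')
cv2.imwrite('pics/tr.png',np.hstack([cv2.resize(im[183:243,345:445],(500,300),interpolation=cv2.INTER_CUBIC),cv2.resize(s[205:285,200:280],(300,300),interpolation=cv2.INTER_CUBIC)]))
```

```text
A [0.528 0.186 0.03 ] 0.56
B [0.312 0.319 0.03 ] 0.446
C [ 0.327 -0.323  0.03 ] 0.459
tray [ 0.462 -0.251  0.03 ] 0.526
bottle [0.693 0.044 0.03 ] 0.694
tape [ 0.685 -0.028  0.03 ] 0.686
driver [ 0.687 -0.218  0.03 ] 0.721
```

View pics/binA.png

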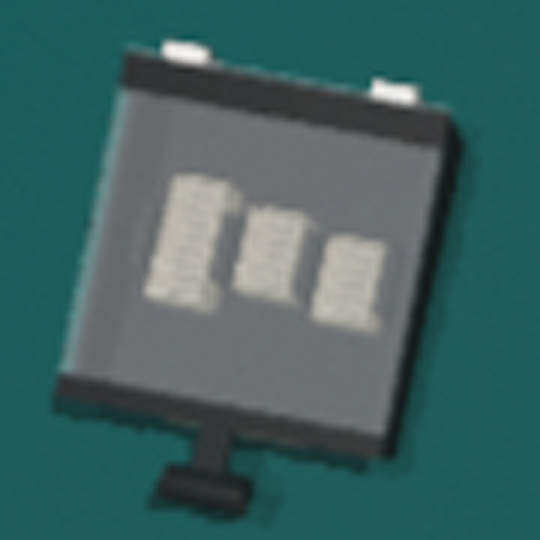

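View pics/tr.png

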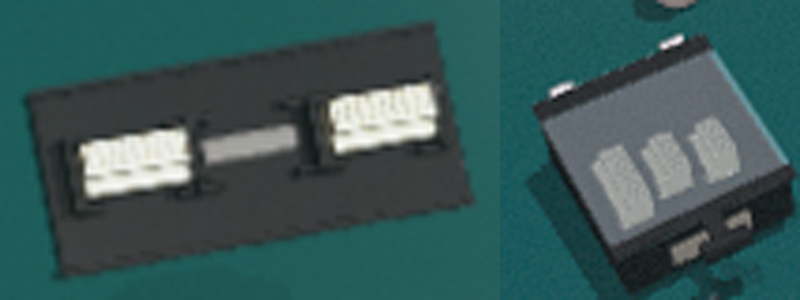

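Bin A is farthest from the base at 0.56 m (B 0.446, C 0.459) and matches the description, with three connectors. The long one is in the left slot, bin +y, and the tray's noses point down-image, towards −x. Now I'll measure the poses.

```bash
cat > meas.py <<'E'
from h import *
im=cv2.imread('pics/top0.png')
def c6(x,y):return 182+(x+.5)/6-.5,150+(y+.5)/6-.5
def c5(x,y):return 345+(x+.5)/5-.5,183+(y+.5)/5-.5
bar=onz('top',*c6(205,487),.046); h=[onz('top',*c6(*p),.065) for p in((185,53),(395,92))]
print('bar',bar.round(4),'tabs',np.round(h,4))
rl,rr=[onz('top',*c6(*p),.065) for p in((128,50),(450,108))]
print('rear corners',rl.round(4),rr.round(4),np.linalg.norm(rl-rr))
hm=(rl+rr)/2; d=(hm-bar)[:2]; print('bar-hinge',np.linalg.norm(d),'yaw',np.degrees(np.arctan2(d[1],d[0])))
e=(rl-rr)[:2]; print('yaw rear',np.degrees(np.arctan2(-e[0],e[1])))
# ivory masks: bin connectors (tops z=.038) and tray ones (.040)
g=im.astype(int);
def blobs(x0,x1,y0,y1,z,t):
    s=g[y0:y1,x0:x1]; k=4
    S=cv2.resize(im[y0:y1,x0:x1],None,fx=k,fy=k,interpolation=cv2.INTER_CUBIC).astype(int)
    m=((S[:,:,2]>t)&(S[:,:,2]-S[:,:,0]>-3 if t<170 else S[:,:,2]>t)).astype(np.uint8)
    for c in cv2.findContours(m,cv2.RETR_EXTERNAL,cv2.CHAIN_APPROX_NONE)[0]:
        if cv2.contourArea(c)<60*k: continue
        P=np.array([onz('top',x0+(p[0]+.5)/k-.5,y0+(p[1]+.5)/k-.5,z)[:2]*1000 for p in c[:,0]],np.float32)
        (cx,cy),wh,a=cv2.minAreaRect(P);print('blob',round(cx,1),round(cy,1),np.round(wh,1),round(a,1))
blobs(195,255,170,215,.038,145); blobs(350,440,185,230,.040,180)
T=np.array([onz('top',*c5(*p),.008)[:2]*1000 for p in((28,93),(433,22),(473,202),(60,275))],np.float32)
print('tray',cv2.minAreaRect(T),T.mean(0))
E
python3 meas.py
```

```text
bar [0.4264 0.2047 0.046 ] tabs [[0.6091 0.2111 0.065 ]
 [0.5899 0.1222 0.065 ]]
rear corners [0.611  0.2352 0.065 ] [0.5824 0.099  0.065 ] 0.13921703030751895
bar-hinge 0.17444547177958616 yaw -12.454708515551582
yaw rear -11.842967112408791
blob 513.9 146.3 [27.9 39.5] 82.3
blob 527.3 180.4 [26.  38.9] 77.9
blob 533.3 213.4 [30.1 56.6] 76.5
blob 457.4 -191.2 [26.8 54.3] 8.0
blob 477.4 -319.8 [26.9 54.7] 8.5
tray ((467.4171142578125, -256.3236999511719), (98.28205871582031, 222.45448303222656), 8.432149887084961) [ 467.30225 -256.6535 ]
```

```bash
cat > plan.py <<'E'
from h import *
from scipy.spatial.transform import Rotation as Ro
def down(yaw):
    c,s=np.cos(np.radians(yaw)),np.sin(np.radians(yaw)); return np.array([[c,s,0],[s,-c,0],[0,0,-1.]])
def plan(wps,grip,p=None,R=None):
    "wps: (x,y,z m, yaw deg, extra rows); prints rows rounded, 5 per call"
    s=readout.observe()
    if p is None: p=np.array(s['position']);R=np.array(s['tool_rot'])
    for w in wps:
        t=np.array(w[:3]);rv=Ro.from_matrix(R.T@down(w[3])).as_rotvec(degrees=True)
        n=w[4] if len(w)>4 else int(max(np.ceil(np.linalg.norm(t-p)/.040),np.ceil(np.linalg.norm(rv)/7),1))
        out=[]
        for i in range(n):
            k=n-i; d=np.round(R.T@(t-p)*1000/k,1)
            rv=np.round(Ro.from_matrix(R.T@down(w[3])).as_rotvec(degrees=True)/k,1)
            p=p+R@d/1000; R=R@Ro.from_rotvec(rv,degrees=True).as_matrix()
            out.append(' '.join('%g'%x for x in [grip,*d,*rv]))
        print('->',w)
        for i in range(0,n,5): print('; '.join(out[i:i+5]))
    return p,R
E
python3 - <<'E'
from plan import *
plan([(.40,-.25,.22,-12.2),(.427,.2045,.12,-12.2),(.427,.2045,.048,-12.2,3)],0)
E
```

```text
-> (0.4, -0.25, 0.22, -12.2)
0 33 -20.4 3.1 -0 0 3.5; 0 31.7 -22.3 3.1 -0 0 3.5; 0 30.3 -24.2 3.1 -0 0 3.5; 0 28.7 -26.1 3.1 -0 0 3.4; 0 27.1 -27.7 3.1 -0 0 3.5
0 25.4 -29.3 3.2 -0 0 3.4; 0 23.6 -30.8 3.1 -0 0 3.5; 0 21.7 -32.2 3.2 -0 0 3.4; 0 19.8 -33.3 3.1 -0.1 0 3.5
-> (0.427, 0.2045, 0.12, -12.2)
0 -5.8 -37.5 8.3 0 0 -0; 0 -5.8 -37.5 8.3 0 0 -0; 0 -5.8 -37.5 8.3 0 0 -0; 0 -5.8 -37.5 8.3 0 0 -0; 0 -5.8 -37.5 8.3 0 0 -0
0 -5.9 -37.5 8.3 0 0 -0; 0 -5.8 -37.5 8.3 0 0 -0; 0 -5.9 -37.5 8.3 0 0 -0; 0 -5.8 -37.5 8.4 0 0 -0; 0 -5.9 -37.5 8.3 0 0 -0
0 -5.8 -37.5 8.4 0 0 -0; 0 -5.9 -37.5 8.3 0 0 -0
-> (0.427, 0.2045, 0.048, -12.2, 3)
0 0 -0 24 0 0 -0; 0 0 -0 24 0 0 -0; 0 0.1 -0 24 0 0 -0
```

Emit:
arm_command(rows="0 33 -20 3 0 0 3.5; 0 32 -22 3 0 0 3.5; 0 30 -24 3 0 0 3.5; 0 29 -26 3 0 0 3.5; 0 27 -28 3 0 0 3.5")

```text
time_s: 0.52
position: [0.3028, -0.3692, 0.233]
tool_rot: [[1.0, 0.022, -0.0], [0.022, -1.0, 0.001], [-0.0, -0.001, -1.0]]
ft_force: [0.0, -0.6, -0.4]
grip_width: 0.0854
```

Emit:
arm_command(rows="0 25 -29 3 0 0 3.5; 0 24 -31 3 0 0 3.5; 0 22 -32 3 0 0 3.5; 0 20 -33 3 0 0 3.2; 0 0 0 0 0 0 0")

```text
time_s: 0.93
position: [0.4038, -0.2471, 0.2207]
tool_rot: [[0.978, -0.21, -0.0], [-0.21, -0.978, 0.002], [-0.001, -0.002, -1.0]]
ft_force: [-0.7, 0.1, -0.9]
grip_width: 0.0852
```

Emit:
arm_command(rows="0 -6 -37.5 8 0 0 0; 0 -6 -37.5 8 0 0 0; 0 -6 -37.5 8 0 0 0; 0 -6 -37.5 8 0 0 0; 0 -6 -37.5 8 0 0 0")

```text
time_s: 1.35
position: [0.4113, -0.0609, 0.1809]
tool_rot: [[0.977, -0.213, -0.0], [-0.213, -0.977, 0.0], [-0.0, -0.0, -1.0]]
ft_force: [0.9, 0.2, 0.1]
grip_width: 0.0854
```

Emit:
arm_command(rows="0 -6 -37.5 8 0 0 0; 0 -6 -37.5 8 0 0 0; 0 -6 -37.5 8 0 0 0; 0 -6 -37.5 8 0 0 0; 0 -6 -37.5 8 0 0 0")

```text
time_s: 1.77
position: [0.4219, 0.1289, 0.1409]
tool_rot: [[0.977, -0.212, -0.0], [-0.212, -0.977, -0.0], [-0.0, 0.0, -1.0]]
ft_force: [0.7, -0.9, 0.8]
grip_width: 0.085
```

Emit:
arm_command(rows="0 -6 -37.5 8 0 0 0; 0 -6 -37.5 8 0 0 0; 0 0 0 0 0 0 0; 0 0 0 0 0 0 0")

```text
time_s: 2.1
position: [0.4259, 0.2043, 0.1246]
tool_rot: [[0.978, -0.208, -0.001], [-0.208, -0.978, -0.0], [-0.001, 0.001, -1.0]]
ft_force: [-0.1, -0.3, 0.5]
grip_width: 0.0856
```

Emit:
arm_command(rows="0 1 0 30 0 0 0; 0 0 0 30 0 0 0; 0 0 0 16 0 0 0; 0 0 0 0 0 0 0")

```text
time_s: 2.43
position: [0.4262, 0.2012, 0.047]
tool_rot: [[0.977, -0.214, -0.006], [-0.214, -0.977, -0.001], [-0.005, 0.002, -1.0]]
ft_force: [-0.8, -0.5, 0.1]
grip_width: 0.0856
```

Emit:
arm_command(rows="1 0 0 0 0 0 0; 1 0 0 0 0 0 0; 1 0 0 0 0 0 0; 1 0 0 0 0 0 0; 1 0 0 0 0 0 0", squeeze=30)

```text
time_s: 2.85
position: [0.4283, 0.2042, 0.0509]
tool_rot: [[0.977, -0.213, 0.004], [-0.213, -0.977, 0.004], [0.003, -0.004, -1.0]]
ft_force: [-0.8, 8.5, 7.2]
grip_width: 0.0354
```

Run:
```python
from h import *
a=snap('side','s1.png')[180:330,180:380];b=snap('top','t1.png')[140:260,170:330]
cv2.imwrite('pics/v1.png',np.hstack([cv2.resize(a,(533,400)),cv2.resize(b,(267,400))])[:,:,::-1])
s=readout.observe();print(s['position'],s['grip_width'],s['ft_force'])
```

```text
[0.42831416 0.20420505 0.05081919] 0.035235953741645794 [-1.06419702  9.30849184  6.8622476 ]
```

View pics/v1.png

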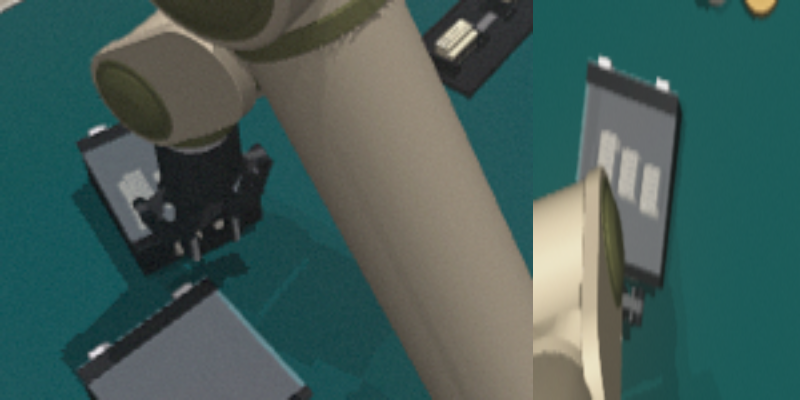

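The grip width is 35 mm, so the bar is held. Now I'll swing it along the 177 mm arc.

Emit:
arm_command(rows="1 -1 0 -16.8 0 0 0; 1 0.6 0 -16.8 0 0 0; 1 2.1 0 -16.7 0 0 0; 1 3.7 0 -16.4 0 0 0; 1 5.3 0 -16 0 0 0")

```text
time_s: 3.37
position: [0.4392, 0.2018, 0.134]
tool_rot: [[0.977, -0.212, 0.005], [-0.212, -0.977, 0.003], [0.004, -0.004, -1.0]]
ft_force: [8.4, 7.2, -5.4]
grip_width: 0.0352
```

Emit:
arm_command(rows="1 6.7 0 -15.4 0 0 0; 1 8.2 0 -14.7 0 0 0; 1 9.5 0 -13.8 0 0 0; 1 10.8 0 -12.9 0 0 0; 1 12 0 -11.8 0 0 0")

```text
time_s: 3.78
position: [0.4846, 0.1917, 0.202]
tool_rot: [[0.977, -0.212, 0.002], [-0.212, -0.977, 0.003], [0.002, -0.004, -1.0]]
ft_force: [5.6, 8.4, -6.6]
grip_width: 0.035
```

Emit:
arm_command(rows="1 13 0 -10.6 0 0 0; 1 14 0 -9.3 0 0 0; 1 14.8 0 -8 0 0 0; 1 15.5 0 -6.5 0 0 0; 1 16 0 -5 0 0 0")

```text
time_s: 4.2
position: [0.5557, 0.176, 0.241]
tool_rot: [[0.977, -0.211, 0.0], [-0.211, -0.977, 0.003], [-0.0, -0.003, -1.0]]
ft_force: [-0.2, 7.4, -3.6]
grip_width: 0.0351
```

Emit:
arm_command(rows="1 16.4 0 -3.5 0 0 0; 1 16.7 0 -2 0 0 0; 1 16.8 0 -0.3 0 0 0; 1 16.7 0 1.3 0 0 0; 1 16.5 0 2.9 0 0 0")

```text
time_s: 4.62
position: [0.6373, 0.158, 0.243]
tool_rot: [[0.977, -0.211, 0.002], [-0.211, -0.977, 0.002], [0.001, -0.002, -1.0]]
ft_force: [0.2, 3.9, 1.5]
grip_width: 0.0349
```

Emit:
arm_command(rows="1 0 0 0 0 0 0; 1 0 0 0 0 0 0")

```text
time_s: 4.78
position: [0.6376, 0.1579, 0.2429]
tool_rot: [[0.977, -0.212, 0.003], [-0.212, -0.977, 0.002], [0.002, -0.002, -1.0]]
ft_force: [-0.2, 3.4, 4.1]
grip_width: 0.0352
```

Emit:
arm_command(rows="0 0 0 0 0 0 0; 0 0 0 0 0 0 0; 0 0 0 0 0 0 0; 0 0 0 0 0 0 0")

```text
time_s: 5.12
position: [0.6365, 0.1572, 0.2417]
tool_rot: [[0.977, -0.212, -0.0], [-0.212, -0.977, -0.0], [-0.0, 0.0, -1.0]]
ft_force: [-0.0, 0.5, 0.4]
grip_width: 0.0814
```

Emit:
arm_command(rows="0 0 0 -20 0 0 0; 0 0 0 -30 0 0 0; 0 0 0 -30 0 0 0; 0 -30 20 0 0 0 0; 0 -30 35 0 0 0 0")

```text
time_s: 5.53
position: [0.5706, 0.12, 0.3231]
tool_rot: [[0.978, -0.21, 0.005], [-0.21, -0.978, 0.0], [0.005, -0.001, -1.0]]
ft_force: [0.8, -1.1, -0.2]
grip_width: 0.0856
```

Emit:
arm_command(rows="0 -20 35 0 0 0 0; 0 0 35 0 0 0 0; 0 0 35 0 0 0 0; 0 0 35 0 0 0 0; 0 0 0 0 0 0 0")

```text
time_s: 5.95
position: [0.5197, -0.0181, 0.3218]
tool_rot: [[0.976, -0.217, -0.0], [-0.217, -0.976, -0.002], [0.0, 0.002, -1.0]]
ft_force: [-0.0, -0.1, -0.4]
grip_width: 0.0853
```

Run:
```python
from h import *
a=snap('side','s2.png')[170:310,180:380];b=snap('top','t2.png')[130:250,165:285]
cv2.imwrite('pics/v2.png',np.hstack([cv2.resize(a,(400,280)),cv2.resize(b,(400,400),interpolation=cv2.INTER_CUBIC)[:280]*0+cv2.resize(b,(400,280))])[:,:,::-1])
cv2.imwrite('pics/v2.png',cv2.resize(b,(600,600),interpolation=cv2.INTER_CUBIC)[:,:,::-1])
```

```text
(no output)
```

View pics/v2.png

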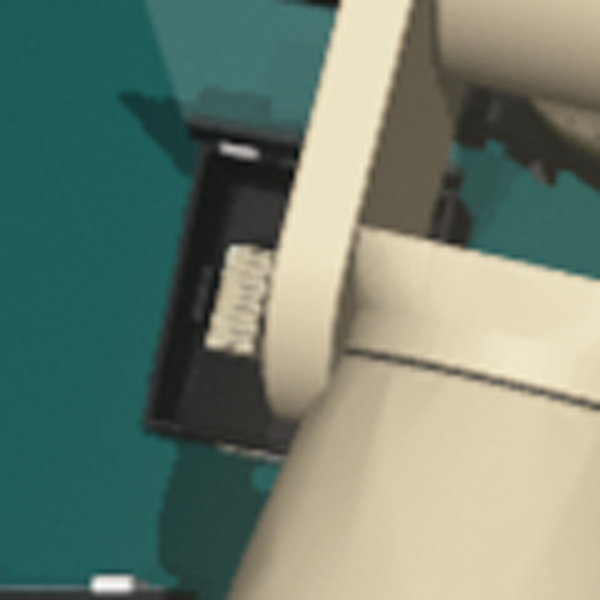

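The flap is back on its stop. The long connector is exposed, with crop corners at about (230,245), (275,250), (252,355) and (205,348).

Run:
```python
from h import *
f=lambda x,y:(165+(x+.5)/5-.5,130+(y+.5)/5-.5)
P=np.array([onz('top',*f(*p),z)*1000 for p,z in(((230,245),.030),((275,250),.038),((252,355),.038),((205,348),.030))]);print(P.round(1),P.mean(0).round(1))
d=P[1]-P[2];print(np.linalg.norm(d),np.degrees(np.arctan2(d[1],d[0])))
# side view mask
im=cv2.imread('pics/s2.png')
pr=proj('side',[.534,.216,.038]);print(pr)
u,v=pr.astype(int);c=im[v-35:v+35,u-45:u+45]
cv2.imwrite('pics/v3.png',cv2.resize(c,(720,560),interpolation=cv2.INTER_CUBIC));print(u-45,v-35)
for n,p in(('r',[.56,.21,.038]),('f',[.508,.222,.038])):print(n,proj('side',p)-[u-45,v-35])
```

```text
[[564.6 223.8  30. ]
 [559.6 198.4  38. ]
 [504.7 209.6  38. ]
 [510.4 235.9  30. ]] [534.8 216.9  34. ]
55.94308160063518 -11.474819371932114
[232.04077634 250.55962213]
187 215
r [41.21128408 29.22775965]
f [48.98459575 42.08247677]
```

View pics/v3.png

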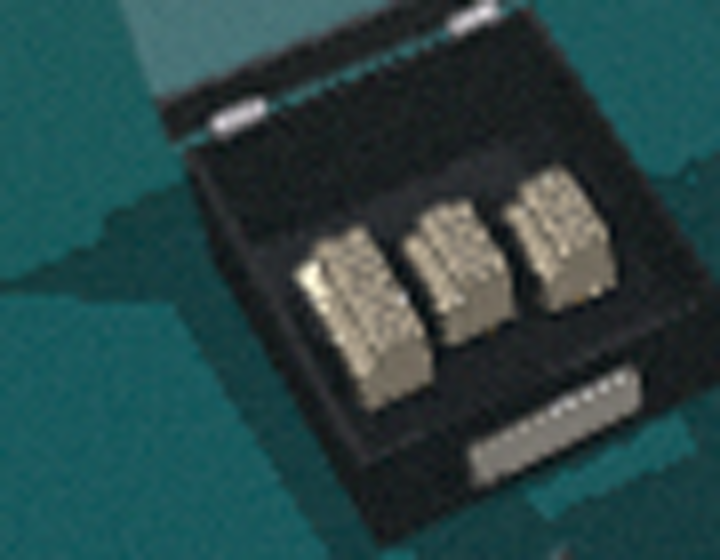

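Connector centre is (534.8, 216.9) mm with yaw −12°, and the nose is at bin +y in the left slot. Both views agree, so I'll plan the end grasp.

Run:
```python
from plan import *
plan([(.535,.217,.16,77.8),(.535,.217,.07,77.8,3),(.535,.217,.029,77.8,3)],.15)
```

```text
-> (0.535, 0.217, 0.16, 77.8)
0.15 -2.7 -17.6 12.4 0 -0 -6.9; 0.15 -0.6 -17.8 12.5 0 -0 -6.9; 0.15 1.6 -17.8 12.4 0 -0 -6.9; 0.15 3.7 -17.5 12.5 0 -0 -6.9; 0.15 5.7 -16.9 12.4 0 -0 -7
0.15 7.8 -16.1 12.5 0 -0 -6.9; 0.15 9.6 -15 12.4 0 -0 -7; 0.15 11.4 -13.7 12.5 0 -0 -6.9; 0.15 12.9 -12.3 12.4 0 -0 -7; 0.15 14.4 -10.6 12.5 0 -0 -6.9
0.15 15.5 -8.8 12.4 0 -0 -7; 0.15 16.5 -6.8 12.5 0 -0 -6.9; 0.15 17.1 -4.8 12.4 0 -0 -7
-> (0.535, 0.217, 0.07, 77.8, 3)
0.15 0 -0 30 0 -0 0; 0.15 0 -0 30 0 -0 0; 0.15 0 -0 30 0 -0 0
-> (0.535, 0.217, 0.029, 77.8, 3)
0.15 0 -0 13.7 0 -0 0; 0.15 0 -0 13.7 0 -0 0; 0.15 0 -0 13.6 0 -0 0
```

Emit:
arm_command(rows="0.15 -2.7 -17.6 12.4 0 0 -6.9; 0.15 -0.6 -17.8 12.5 0 0 -6.9; 0.15 1.6 -17.8 12.4 0 0 -6.9; 0.15 3.7 -17.5 12.5 0 0 -6.9; 0.15 5.7 -16.9 12.4 0 0 -7")

```text
time_s: 6.47
position: [0.526, 0.0778, 0.2588]
tool_rot: [[0.922, 0.387, -0.0], [0.387, -0.922, 0.0], [0.0, -0.0, -1.0]]
ft_force: [-0.0, -0.1, 0.4]
grip_width: 0.0725
```

Emit:
arm_command(rows="0.15 7.8 -16.1 12.5 0 0 -6.9; 0.15 9.6 -15 12.4 0 0 -7; 0.15 11.4 -13.7 12.5 0 0 -6.9; 0.15 12.9 -12.3 12.4 0 0 -7; 0.15 14.4 -10.6 12.5 0 0 -6.9")

```text
time_s: 6.88
position: [0.5312, 0.1669, 0.1965]
tool_rot: [[0.537, 0.843, -0.0], [0.843, -0.537, 0.0], [0.0, -0.0, -1.0]]
ft_force: [0.4, -0.1, 0.2]
grip_width: 0.0723
```

Emit:
arm_command(rows="0.15 15.5 -8.8 12.4 0 0 -7; 0.15 16.5 -6.8 12.5 0 0 -6.9; 0.15 17.1 -4.8 12.4 0 0 -7; 0.15 0 0 0 0 0 0; 0.15 0 0 0 0 0 0")

```text
time_s: 7.3
position: [0.5341, 0.2195, 0.1593]
tool_rot: [[0.208, 0.978, -0.001], [0.978, -0.208, -0.0], [-0.001, -0.001, -1.0]]
ft_force: [-0.0, -0.5, 0.0]
grip_width: 0.0724
```

Run:
```python
from plan import *
plan([(.535,.217,.07,77.8,3),(.535,.217,.029,77.8,3)],.15)
```

```text
-> (0.535, 0.217, 0.07, 77.8, 3)
0.15 -0.7 0.5 29.8 -0 0 0.1; 0.15 -0.7 0.5 29.7 -0 0 0; 0.15 -0.7 0.6 29.8 -0.1 0 0.1
-> (0.535, 0.217, 0.029, 77.8, 3)
0.15 -0 -0 13.7 0 0 -0; 0.15 -0 -0 13.6 0 0 -0; 0.15 -0 -0.1 13.7 0 0 -0
```

Emit:
arm_command(rows="0.15 -1 0.5 30 0 0 0; 0.15 0 0 30 0 0 0; 0.15 0 0 20 0 0 0; 0.15 0 0 10 0 0 0; 0.15 0 0 0 0 0 0")

```text
time_s: 7.72
position: [0.5344, 0.2164, 0.0686]
tool_rot: [[0.211, 0.978, -0.003], [0.978, -0.211, -0.001], [-0.001, -0.003, -1.0]]
ft_force: [-0.6, 0.3, 0.2]
grip_width: 0.0731
```

Emit:
arm_command(rows="0.15 0 0 20 0 0 0; 0.15 0 0 20 0 0 0; 0.15 0 0 0 0 0 0; 0.15 0 0 0 0 0 0")

```text
time_s: 8.05
position: [0.5355, 0.2168, 0.031]
tool_rot: [[0.209, 0.978, 0.001], [0.978, -0.209, 0.0], [0.0, 0.001, -1.0]]
ft_force: [-0.4, -0.4, 0.8]
grip_width: 0.0728
```

Emit:
arm_command(rows="1 0 0 0 0 0 0; 1 0 0 0 0 0 0; 1 0 0 0 0 0 0; 1 0 0 0 0 0 0; 1 0 0 0 0 0 0", squeeze=45)

```text
time_s: 8.47
position: [0.536, 0.217, 0.032]
tool_rot: [[0.209, 0.978, 0.004], [0.978, -0.209, 0.001], [0.001, 0.003, -1.0]]
ft_force: [0.4, -0.7, 6.5]
grip_width: 0.0534
```

Emit:
arm_command(rows="1 0 0 -10 0 0 0; 1 0 0 -15 0 0 0; 1 0 0 -20 0 0 0; 1 0 0 -25 0 0 0; 1 0 0 -25 0 0 0")

```text
time_s: 8.88
position: [0.5348, 0.2168, 0.127]
tool_rot: [[0.209, 0.978, 0.0], [0.978, -0.209, 0.0], [0.0, 0.0, -1.0]]
ft_force: [0.1, -0.7, -0.5]
grip_width: 0.0532
```

Emit:
arm_command(rows="1 0 0 -20 0 0 0; 1 0 0 -15 0 0 0; 1 0 0 0 0 0 0; 1 0 0 0 0 0 0")

```text
time_s: 9.22
position: [0.535, 0.2169, 0.1609]
tool_rot: [[0.209, 0.978, 0.002], [0.978, -0.209, 0.0], [0.001, 0.002, -1.0]]
ft_force: [-1.0, 0.2, -0.6]
grip_width: 0.053
```

Run:
```python
from plan import *
s=readout.observe();print(s['grip_width'],s['ft_force'],s['position'])
plan([(.50,.06,.17,134),(.47,-.02,.12,188.7),(.47,-.02,.06,188.7,3)],1)
```

```text
0.052994303678853626 [-0.99923581  0.24225827 -0.55526661] [0.53503115 0.2168676  0.16089625]
-> (0.5, 0.06, 0.17, 134)
1 -17.9 -0.2 -1 0 0 -6.2; 1 -17.7 -2.1 -1 0 0 -6.2; 1 -17.4 -4 -1 0 0 -6.2; 1 -16.9 -5.8 -1 0 0 -6.2; 1 -16.1 -7.6 -1 0 0 -6.3
1 -15.2 -9.4 -1.1 0 0 -6.2; 1 -14.1 -11 -1 0 0 -6.3; 1 -12.8 -12.4 -1.1 0.1 0 -6.2; 1 -11.4 -13.8 -1 0 0 -6.3
-> (0.47, -0.02, 0.12, 188.7)
1 -4.6 -9.6 6.3 -0 0 -6.8; 1 -3.4 -10.1 6.2 -0 0 -6.8; 1 -2.2 -10.5 6.3 -0 0 -6.8; 1 -0.9 -10.6 6.2 -0 0 -6.9; 1 0.4 -10.7 6.3 -0 0 -6.8
1 1.6 -10.6 6.2 -0 0 -6.9; 1 2.9 -10.3 6.3 -0 0 -6.8; 1 4 -9.8 6.2 -0 0 -6.9
-> (0.47, -0.02, 0.06, 188.7, 3)
1 0 0 20 -0 0 0; 1 0 0 20 -0 0 0; 1 0 0 20 -0 0 0
```

Emit:
arm_command(rows="1 -17.9 0 -1 0 0 -6.2; 1 -17.7 -2 -1 0 0 -6.2; 1 -17.4 -4 -1 0 0 -6.2; 1 -16.9 -6 -1 0 0 -6.2; 1 -16 -7.6 -1 0 0 -6.3")

```text
time_s: 9.63
position: [0.5147, 0.1289, 0.1637]
tool_rot: [[-0.332, 0.943, -0.002], [0.943, 0.332, -0.0], [0.001, -0.002, -1.0]]
ft_force: [0.3, 0.4, -0.2]
grip_width: 0.053
```

Emit:
arm_command(rows="1 -15 -9.4 -1 0 0 -6.2; 1 -14 -11 -1 0 0 -6.3; 1 -13 -12.4 -1 0 0 -6.2; 1 -11.4 -13.8 -1 0 0 -6.3; 1 -4.6 -9.6 6.3 0 0 -6.8")

```text
time_s: 10.05
position: [0.496, 0.0487, 0.1624]
tool_rot: [[-0.778, 0.628, 0.0], [0.628, 0.778, -0.0], [-0.0, -0.0, -1.0]]
ft_force: [0.6, 0.6, 0.0]
grip_width: 0.0532
```

Emit:
arm_command(rows="1 -3.4 -10 6.2 0 0 -6.8; 1 -2.2 -10.5 6.3 0 0 -6.8; 1 -0.9 -10.6 6.2 0 0 -6.9; 1 0.4 -10.7 6.3 0 0 -6.8; 1 1.6 -10.6 6.2 0 0 -6.9")

```text
time_s: 10.47
position: [0.4766, -0.0002, 0.1301]
tool_rot: [[-0.997, 0.08, -0.002], [0.08, 0.997, 0.001], [0.002, 0.0, -1.0]]
ft_force: [0.0, 0.1, -0.3]
grip_width: 0.053
```

Emit:
arm_command(rows="1 2.9 -10.3 6.3 0 0 -6.8; 1 4 -9.8 6.2 0 0 -6.9; 1 0 0 20 0 0 0; 1 0 0 0 0 0 0; 1 0 0 0 0 0 0")

```text
time_s: 10.88
position: [0.4693, -0.0196, 0.098]
tool_rot: [[-0.989, -0.151, -0.003], [-0.151, 0.989, 0.001], [0.003, 0.002, -1.0]]
ft_force: [0.5, 1.0, -0.8]
grip_width: 0.0528
```

Run:
```python
from plan import *
s=readout.observe();print(s['grip_width'],s['ft_force'],s['position'])
a=snap('side','s4.png');u,v=proj('side',s['position']).astype(int);print(u,v)
cv2.imwrite('pics/v4.png',cv2.resize(a[v-50:v+50,u-60:u+60],(720,600),interpolation=cv2.INTER_CUBIC)[:,:,::-1])
plan([(.47,-.02,.05,188.7,2),(.47,-.02,.029,188.7,2)],1)
```

```text
0.05282677046945988 [ 0.46676145  0.96475705 -0.81401461] [ 0.46932    -0.01955479  0.0979788 ]
309 204
-> (0.47, -0.02, 0.05, 188.7, 2)
1 -0.1 -0.2 24.4 0 -0 0; 1 -0 -0.3 24.3 0 -0.1 0
-> (0.47, -0.02, 0.029, 188.7, 2)
1 0 -0 10.5 0 0 0; 1 0 -0 10.5 0 0 0
```

View pics/v4.png

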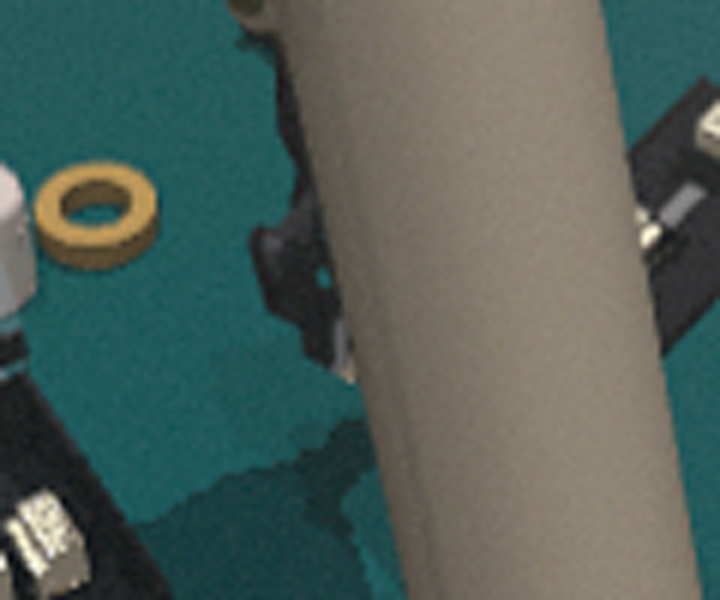

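The elbow hides the part, so the width of 53 mm is the evidence that it is held. I'll set it down by feel; contact is expected at TCP z ≈ 0.0255.

Emit:
arm_command(rows="1 0 0 30 0 0 0; 1 0 0 25 0 0 0; 1 0 0 10 0 0 0; 1 0 0 4 0 0 0; 1 0 0 0 0 0 0")

```text
time_s: 11.35
position: [0.4702, -0.0195, 0.0298]
tool_rot: [[-0.988, -0.152, -0.001], [-0.152, 0.988, 0.0], [0.001, 0.0, -1.0]]
ft_force: [0.6, 0.6, -0.9]
grip_width: 0.0531
```

Emit:
arm_command(rows="1 0 0 1 0 0 0; 1 0 0 1 0 0 0; 1 0 0 1 0 0 0; 1 0 0 0 0 0 0; 1 0 0 0 0 0 0")

```text
time_s: 11.77
position: [0.4702, -0.0198, 0.0272]
tool_rot: [[-0.988, -0.152, 0.001], [-0.152, 0.988, -0.0], [-0.001, -0.0, -1.0]]
ft_force: [-0.2, -1.1, -0.3]
grip_width: 0.0529
```

Emit:
arm_command(rows="1 0 0 0.7 0 0 0; 1 0 0 0.7 0 0 0; 1 0 0 0 0 0 0")

```text
time_s: 12.02
position: [0.4702, -0.0198, 0.026]
tool_rot: [[-0.988, -0.152, 0.001], [-0.152, 0.988, -0.0], [-0.001, -0.0, -1.0]]
ft_force: [-1.6, 0.0, 8.1]
grip_width: 0.053
```

Emit:
arm_command(rows="1 0 0 0.7 0 0 0; 1 0 0 0 0 0 0")

```text
time_s: 12.18
position: [0.4703, -0.0198, 0.0259]
tool_rot: [[-0.988, -0.152, 0.001], [-0.152, 0.988, -0.0], [-0.001, -0.0, -1.0]]
ft_force: [-3.5, -0.3, 17.8]
grip_width: 0.0533
```

Emit:
arm_command(rows="1 0 0 -1 0 0 0; 0 0 0 0 0 0 0; 0 0 0 0 0 0 0; 0 0 0 0 0 0 0; 0 0 0 0 0 0 0")

```text
time_s: 12.6
position: [0.4701, -0.0198, 0.0255]
tool_rot: [[-0.988, -0.152, -0.0], [-0.152, 0.988, 0.0], [0.0, 0.0, -1.0]]
ft_force: [-0.8, -0.3, -0.2]
grip_width: 0.0853
```

Emit:
arm_command(rows="0 0 0 -25 0 0 0; 0 0 0 -35 0 0 0; 0 0 0 -35 0 0 0; 0 0 0 -30 0 0 0; 0 0 0 0 0 0 7")

```text
time_s: 13.02
position: [0.4722, -0.0203, 0.1558]
tool_rot: [[-0.999, -0.031, 0.009], [-0.032, 0.999, -0.003], [-0.009, -0.003, -1.0]]
ft_force: [1.4, -0.0, -0.3]
grip_width: 0.0853
```

Run:
```python
from plan import *
plan([(.42,-.24,.17,98.7)],0)
```

```text
-> (0.42, -0.24, 0.17, 98.7)
0 4.9 -18.2 -1.2 0 0 6.9; 0 2.7 -18.6 -1.2 0 0 6.9; 0 0.4 -18.8 -1.2 0 0.1 6.9; 0 -1.8 -18.7 -1.2 0 0 6.9; 0 -4.1 -18.4 -1.2 0 0 6.9
0 -6.2 -17.8 -1.1 0 0.1 6.9; 0 -8.3 -16.9 -1.2 0 0 7; 0 -10.3 -15.7 -1.2 0.1 0 6.9; 0 -12.2 -14.4 -1.1 0.1 0.1 7; 0 -13.8 -12.8 -1.1 0 0 6.9
0 -15.2 -11 -1.2 0.1 0.1 7; 0 -16.5 -9.1 -1.1 -0 0 6.9
```

Emit:
arm_command(rows="0 5 -18 -1 0 0 6.9; 0 2.7 -18.6 -1 0 0 6.9; 0 0.4 -18.8 -1 0 0 6.9; 0 -1.8 -18.7 -1 0 0 6.9; 0 -4 -18.4 -1 0 0 6.9")

```text
time_s: 13.43
position: [0.4478, -0.1119, 0.1556]
tool_rot: [[-0.838, 0.546, -0.0], [0.546, 0.838, 0.0], [0.0, -0.0, -1.0]]
ft_force: [1.0, -0.1, -0.1]
grip_width: 0.0855
```

Emit:
arm_command(rows="0 -6.2 -17.8 -1 0 0 6.9; 0 -8.3 -17 -1 0 0 7; 0 -10.3 -15.7 -1 0 0 6.9; 0 -12.2 -14.4 -1 0 0 7; 0 -13.8 -12.8 -1 0 0 6.9")

```text
time_s: 13.85
position: [0.4259, -0.2036, 0.1606]
tool_rot: [[-0.378, 0.926, -0.0], [0.926, 0.378, 0.0], [0.0, -0.0, -1.0]]
ft_force: [-0.5, 0.2, 0.1]
grip_width: 0.0853
```

Emit:
arm_command(rows="0 -15.2 -11 -1 0 0 7; 0 -16.5 -9 -1 0 0 6.9; 0 0 0 0 0 0 0; 0 0 0 0 0 0 0")

```text
time_s: 14.18
position: [0.4175, -0.2396, 0.1624]
tool_rot: [[-0.151, 0.989, -0.0], [0.989, 0.151, 0.001], [0.001, -0.0, -1.0]]
ft_force: [0.7, 0.5, -1.6]
grip_width: 0.0855
```

```bash
cat > m2.py <<'E'
from plan import *
a=snap('side','s5.png');b=snap('top','t5.png')
out=[]
for n,im in(('top',b),('side',a)):
    u,v=proj(n,[.47,-.02,.02]).astype(int)
    c=im[v-25:v+25,u-32:u+32];k=6
    C=cv2.resize(c,None,fx=k,fy=k,interpolation=cv2.INTER_CUBIC);out.append(C);print(n,u-32,v-25)
    m=(C[:,:,0]>120).astype(np.uint8)
    if n=='top':
        for q in cv2.findContours(m,0,1)[0]:
            if cv2.contourArea(q)<900: continue
            P=np.array([onz('top',u-32+(p[0]+.5)/k-.5,v-25+(p[1]+.5)/k-.5,.032)[:2]*1000 for p in q[:,0]],np.float32)
            print(cv2.minAreaRect(P))
cv2.imwrite('pics/v5.png',np.hstack(out)[:,:,::-1])
E
python3 m2.py
```

```text
top 272 187
((469.1170959472656, -20.237619400024414), (29.241348266601562, 55.84463882446289), 8.201163291931152)
side 277 197
```

View pics/v5.png

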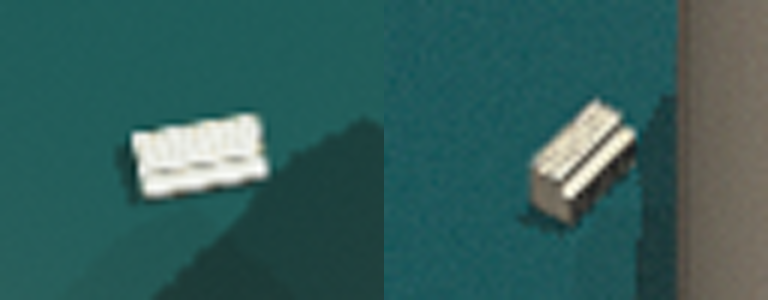

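The connector stands upright on the mat at (469, −20) with yaw ≈8.2°. Its step faces down-image (−x), the same way as those in the tray.

Run:
```python
from plan import *
plan([(.4695,-.020,.10,98.5),(.4695,-.020,.020,98.5,4)],0)
```

```text
-> (0.4695, -0.02, 0.1, 98.5)
0 34.7 14.1 10.4 -0 -0 0; 0 34.7 14.1 10.4 -0 -0 0.1; 0 34.7 14.1 10.5 -0 -0 0; 0 34.7 14 10.4 -0 -0 0.1; 0 34.7 14 10.5 -0 -0 0
0 34.6 14 10.4 -0 -0 0.1
-> (0.4695, -0.02, 0.02, 98.5, 4)
0 -0 0 20 -0 -0 -0; 0 -0 0 20 -0 -0 -0; 0 -0 0 20 -0 -0 -0; 0 -0 0.1 20 -0 -0 -0
```

Emit:
arm_command(rows="0 34.7 14 10.4 0 0 0; 0 34.7 14 10.4 0 0 0; 0 34.7 14 10.4 0 0 0; 0 34.7 14 10.4 0 0 0; 0 34.7 14 10.4 0 0 0")

```text
time_s: 14.7
position: [0.4606, -0.0545, 0.1104]
tool_rot: [[-0.153, 0.988, 0.0], [0.988, 0.153, 0.0], [0.0, 0.0, -1.0]]
ft_force: [0.9, 0.4, 1.3]
grip_width: 0.0853
```

Emit:
arm_command(rows="0 34.7 14 10.4 0 0 0.2; 0 0 0 0 0 0 0; 0 0 0 0 0 0 0")

```text
time_s: 14.95
position: [0.4691, -0.0183, 0.0999]
tool_rot: [[-0.153, 0.988, -0.001], [0.988, 0.153, 0.0], [0.001, -0.001, -1.0]]
ft_force: [-0.2, -0.7, 0.2]
grip_width: 0.0855
```

Run:
```python
from plan import *
print(readout.observe()['position'],readout.observe()['tool_rot'][0])
plan([(.4695,-.020,.020,98.5,4)],0)
```

```text
[ 0.46905007 -0.01826009  0.09987931] [-0.15336678  0.98816841 -0.0013506 ]
-> (0.4695, -0.02, 0.02, 98.5, 4)
0 -0.5 0.1 20 -0 -0 0.1; 0 -0.4 0.1 20 -0 -0 0.1; 0 -0.5 0 19.9 -0 -0 0.1; 0 -0.4 0.1 20 -0.1 -0 0
```

Emit:
arm_command(rows="0 -1.5 0.5 25 0 0 0; 0 0 0 25 0 0 0; 0 0 0 20 0 0 0; 0 0 0 9 0 0 0; 0 0 0 0 0 0 0")

```text
time_s: 15.37
position: [0.4694, -0.0226, 0.0202]
tool_rot: [[-0.147, 0.989, -0.003], [0.989, 0.147, 0.001], [0.001, -0.003, -1.0]]
ft_force: [-0.5, -0.0, -0.1]
grip_width: 0.0854
```

Emit:
arm_command(rows="1 0 0 0 0 0 0; 1 0 0 0 0 0 0; 1 0 0 0 0 0 0; 1 0 0 0 0 0 0; 1 0 0 0 0 0 0")

```text
time_s: 15.78
position: [0.4704, -0.0223, 0.0219]
tool_rot: [[-0.147, 0.989, 0.001], [0.989, 0.147, -0.0], [-0.001, 0.001, -1.0]]
ft_force: [0.8, 1.9, 15.8]
grip_width: 0.0256
```

Emit:
arm_command(rows="1 0 0 0 0 0 0; 1 0 0 0 0 0 0; 1 0 0 0 0 0 0")

```text
time_s: 16.03
position: [0.4705, -0.0223, 0.0221]
tool_rot: [[-0.147, 0.989, 0.001], [0.989, 0.147, -0.0], [-0.001, 0.001, -1.0]]
ft_force: [-0.3, -0.1, 7.2]
grip_width: 0.0253
```

Emit:
arm_command(rows="1 0 0 -8 0 0 0; 1 0 0 -15 0 0 0; 1 0 0 -25 0 0 0; 1 0 0 -32 0 0 0; 1 0 0 0 0 0 0")

```text
time_s: 16.45
position: [0.4722, -0.0227, 0.1063]
tool_rot: [[-0.147, 0.989, 0.008], [0.989, 0.147, -0.003], [-0.004, 0.008, -1.0]]
ft_force: [0.8, 0.1, -1.0]
grip_width: 0.0251
```

Run:
```python
from plan import *
s=readout.observe();print(s['position'],s['grip_width'],s['ft_force'])
plan([(.4675,-.2582,.10,98.6,8)],1)
```

```text
[ 0.47215002 -0.02268338  0.10633386] 0.025126705766274356 [ 0.78283275  0.05770833 -1.0480842 ]
-> (0.4675, -0.2582, 0.1, 98.6, 8)
1 -29 -4.9 0.9 0.1 0 -0; 1 -29 -4.9 0.9 0 0 -0; 1 -29 -4.9 0.9 0.1 0 -0; 1 -29 -4.9 0.9 0 0 -0; 1 -29.1 -4.9 0.8 0.1 0.1 -0
1 -29 -5 0.8 0 0 -0; 1 -29.1 -4.9 0.8 0.1 0.1 -0.1; 1 -29 -5 0.8 0 0 -0
```

Emit:
arm_command(rows="1 -29 -4.9 0 0 0 0; 1 -29 -4.9 0 0 0 0; 1 -29 -4.9 0 0 0 0; 1 -29 -4.9 0 0 0 0; 1 -29 -4.9 0 0 0 0")

```text
time_s: 16.87
position: [0.4668, -0.1705, 0.1015]
tool_rot: [[-0.147, 0.989, -0.0], [0.989, 0.147, 0.0], [0.0, -0.0, -1.0]]
ft_force: [0.7, 0.3, 0.3]
grip_width: 0.0251
```

Emit:
arm_command(rows="1 -29 -4.9 0 0 0 0; 1 -29 -4.9 0 0 0 0; 1 -29 -4.9 0 0 0 0; 1 0 0 0 0 0 0; 1 0 0 0 0 0 0")

```text
time_s: 17.28
position: [0.4651, -0.2583, 0.1011]
tool_rot: [[-0.145, 0.989, -0.0], [0.989, 0.145, 0.0], [0.0, -0.0, -1.0]]
ft_force: [-0.7, 0.3, -0.7]
grip_width: 0.0251
```

Emit:
arm_command(rows="1 0 0 0 0 0 0; 1 0 0 0 0 0 0")

```text
time_s: 17.45
position: [0.4653, -0.2562, 0.1013]
tool_rot: [[-0.148, 0.989, -0.001], [0.989, 0.148, 0.001], [0.001, -0.0, -1.0]]
ft_force: [-0.5, 0.8, -1.1]
grip_width: 0.0254
```

Run:
```python
from plan import *
s=readout.observe();print(s['position'],s['grip_width'],s['ft_force'])
a=snap('side','s6.png');b=snap('top','t6.png')
u,v=proj('side',[.467,-.256,.03]).astype(int);A=cv2.resize(a[v-40:v+40,u-40:u+40],(400,400),interpolation=cv2.INTER_CUBIC);print(u,v)
u,v=proj('top',[.467,-.256,.03]).astype(int);B=cv2.resize(b[v-40:v+40,u-40:u+40],(400,400),interpolation=cv2.INTER_CUBIC);print(u,v)
cv2.imwrite('pics/v6.png',np.hstack([A,B])[:,:,::-1])
plan([(.4675,-.2582,.055,98.6,2)],1)
```

```text
[ 0.46534988 -0.25623814  0.10129374] 0.025384789060004295 [-0.47714945  0.83666514 -1.06657428]
361 184
395 211
-> (0.4675, -0.2582, 0.055, 98.6, 2)
1 -1.1 0.8 23.2 -0 -0 -0; 1 -1 0.9 23.2 -0 -0 -0.1
```

View pics/v6.png

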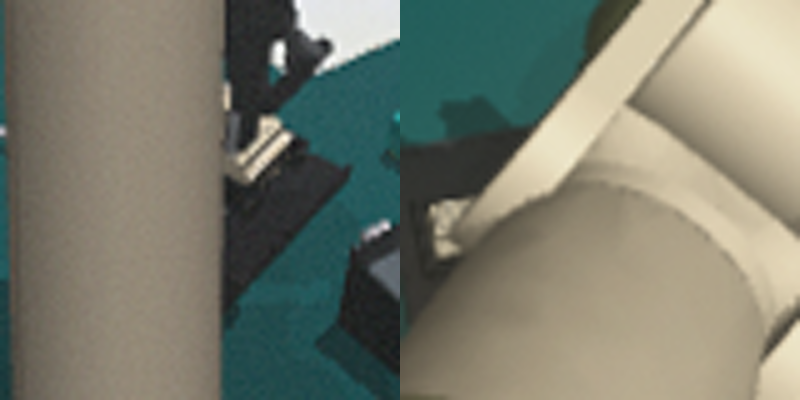

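Run:
```python
from plan import *
im=cv2.imread('pics/top0.png');x0,y0,k=345,183,4
S=cv2.resize(im[y0:243,x0:445],None,fx=k,fy=k,interpolation=cv2.INTER_CUBIC).astype(int)
def rects(m,z,amin):
    for q in cv2.findContours(m.astype(np.uint8),0,1)[0]:
        if cv2.contourArea(q)<amin: continue
        q=cv2.convexHull(q)
        P=np.array([onz('top',x0+(p[0]+.5)/k-.5,y0+(p[1]+.5)/k-.5,z)[:2]*1000 for p in q[:,0]],np.float32)
        print(z,[np.round(t,1) for t in cv2.minAreaRect(P)])
lum=S.mean(2)
rects((lum>90)&(lum<175),.008,300)
teal=(S[:,:,1]-S[:,:,2])>25
rects(~teal,.006,10000)
```

```text
0.008 [array([ 461.2, -196.2]), array([31.4, 60. ]), np.float64(8.0)]
0.008 [array([ 469.1, -256.9]), array([14.5, 51.4]), np.float64(8.0)]
0.008 [array([ 481.7, -329. ]), array([31.5, 62.4]), np.float64(8.0)]
0.006 [array([ 467.1, -257.3]), array([101. , 223.5]), np.float64(8.7)]
```

Emit:
arm_command(rows="1 -3.2 2.3 10 0 0 0; 1 0 0 20 0 0 0; 1 0 0 10 0 0 0; 1 0 0 0 0 0 0; 1 0 0 0 0 0 0")

```text
time_s: 17.97
position: [0.4681, -0.26, 0.0608]
tool_rot: [[-0.147, 0.989, -0.001], [0.989, 0.147, 0.001], [0.001, -0.001, -1.0]]
ft_force: [-0.3, 0.1, -0.7]
grip_width: 0.0252
```

Emit:
arm_command(rows="1 0 0 0 0 0 0; 1 0 0 0 0 0 0")

```text
time_s: 18.13
position: [0.4685, -0.2605, 0.062]
tool_rot: [[-0.147, 0.989, 0.001], [0.989, 0.147, -0.001], [-0.001, 0.001, -1.0]]
ft_force: [0.4, -0.2, -0.7]
grip_width: 0.0252
```

Emit:
arm_command(rows="1 1.3 -0.3 5 0 0 0; 1 0 0 5 0 0 0; 1 0 0 4 0 0 0; 1 0 0 0 0 0 0; 1 0 0 0 0 0 0")

```text
time_s: 18.55
position: [0.4676, -0.259, 0.047]
tool_rot: [[-0.147, 0.989, -0.001], [0.989, 0.147, 0.0], [0.001, -0.0, -1.0]]
ft_force: [-0.5, 0.1, -2.2]
grip_width: 0.0249
```

Emit:
arm_command(rows="1 0 0 3 0 0 0; 1 0 0 3 0 0 0; 1 0 0 0 0 0 0")

```text
time_s: 18.8
position: [0.4675, -0.2589, 0.0408]
tool_rot: [[-0.147, 0.989, -0.001], [0.989, 0.147, 0.001], [0.001, -0.0, -1.0]]
ft_force: [-0.2, -0.6, -1.1]
grip_width: 0.0249
```

No contact, and the part is below both the end-wall and post tops. Lowering on.

Emit:
arm_command(rows="1 0 0 3 0 0 0; 1 0 0 3 0 0 0; 1 0 0 2 0 0 0; 1 0 0 0 0 0 0; 1 0 0 0 0 0 0")

```text
time_s: 19.22
position: [0.4677, -0.2591, 0.0332]
tool_rot: [[-0.147, 0.989, -0.0], [0.989, 0.147, 0.0], [0.0, -0.0, -1.0]]
ft_force: [-1.1, -0.1, -0.5]
grip_width: 0.0252
```

Emit:
arm_command(rows="1 0 0 1 0 0 0; 1 0 0 1 0 0 0; 1 0 0 0 0 0 0")

```text
time_s: 19.47
position: [0.4677, -0.259, 0.0312]
tool_rot: [[-0.147, 0.989, -0.0], [0.989, 0.147, 0.0], [0.0, -0.0, -1.0]]
ft_force: [-0.8, 0.5, -1.2]
grip_width: 0.0252
```

Emit:
arm_command(rows="1 0 0 0.7 0 0 0; 1 0 0 0.6 0 0 0; 1 0 0 0 0 0 0")

```text
time_s: 19.72
position: [0.4678, -0.2591, 0.0302]
tool_rot: [[-0.147, 0.989, 0.0], [0.989, 0.147, -0.0], [-0.0, 0.0, -1.0]]
ft_force: [-1.0, 1.2, 1.1]
grip_width: 0.025
```

Emit:
arm_command(rows="1 0 0 0.7 0 0 0; 1 0 0 0 0 0 0")

```text
time_s: 19.88
position: [0.4678, -0.2591, 0.0301]
tool_rot: [[-0.147, 0.989, 0.0], [0.989, 0.147, -0.0], [-0.0, 0.0, -1.0]]
ft_force: [-1.9, 2.0, 9.6]
grip_width: 0.0251
```

Floor contact came at the expected 30 mm. Now I'll release and withdraw.

Emit:
arm_command(rows="1 0 0 -1 0 0 0; 0 0 0 0 0 0 0; 0 0 0 0 0 0 0; 0 0 0 0 0 0 0; 0 0 0 0 0 0 0")

```text
time_s: 20.3
position: [0.4677, -0.2591, 0.0302]
tool_rot: [[-0.147, 0.989, -0.0], [0.989, 0.147, 0.0], [0.0, -0.0, -1.0]]
ft_force: [0.7, -0.6, 0.1]
grip_width: 0.0728
```

Emit:
arm_command(rows="0 0 0 -20 0 0 0; 0 0 0 -35 0 0 0; 0 0 0 -40 0 0 0; 0 0 0 -40 0 0 0; 0 0 0 -40 0 0 0")

```text
time_s: 20.72
position: [0.4674, -0.2587, 0.2072]
tool_rot: [[-0.147, 0.989, -0.0], [0.989, 0.147, 0.0], [0.0, -0.0, -1.0]]
ft_force: [1.1, -0.8, -1.1]
grip_width: 0.0855
```

Run:
```python
from plan import *
p,R=plan([(.45,.06,.335,-12.2)],0)
```

```text
-> (0.45, 0.06, 0.335, -12.2)
0 19.9 1.9 -8 -0 0 6.9; 0 19.9 -0.6 -8 -0 0 6.9; 0 19.7 -2.9 -8 -0 0 6.9; 0 19.2 -5.3 -8 -0 0 6.9; 0 18.5 -7.6 -8 -0 0 6.9
0 17.4 -9.7 -8 -0 0 6.9; 0 16.1 -11.8 -8 -0 0 6.9; 0 14.6 -13.6 -8 -0 0 6.9; 0 12.9 -15.3 -8 -0 0 6.9; 0 10.9 -16.7 -8 -0 0 6.9
0 8.9 -17.9 -8 -0 0 6.9; 0 6.6 -18.8 -7.9 -0 0 7; 0 4.3 -19.5 -8 -0 0 6.9; 0 1.9 -19.9 -7.9 -0 0 7; 0 -0.5 -19.9 -8 -0 0 6.9
0 -2.8 -19.8 -7.9 -0 0 7
```

Emit:
arm_command(rows="0 20 2 -8 0 0 6.9; 0 20 -0.6 -8 0 0 6.9; 0 19.7 -3 -8 0 0 6.9; 0 19.2 -5.3 -8 0 0 6.9; 0 18.5 -7.6 -8 0 0 6.9")

```text
time_s: 21.13
position: [0.462, -0.1583, 0.2456]
tool_rot: [[0.445, 0.896, -0.0], [0.896, -0.445, 0.0], [0.0, -0.0, -1.0]]
ft_force: [-0.6, -1.6, 0.7]
grip_width: 0.0856
```

Emit:
arm_command(rows="0 17.4 -9.7 -8 0 0 6.9; 0 16 -11.8 -8 0 0 6.9; 0 14.6 -13.6 -8 0 0 6.9; 0 13 -15.3 -8 0 0 6.9; 0 11 -16.7 -8 0 0 6.9")

```text
time_s: 21.55
position: [0.4566, -0.0586, 0.2856]
tool_rot: [[0.874, 0.486, -0.0], [0.486, -0.874, 0.0], [-0.0, -0.0, -1.0]]
ft_force: [0.2, -0.3, -0.8]
grip_width: 0.0855
```

Emit:
arm_command(rows="0 9 -18 -8 0 0 6.9; 0 6.6 -18.8 -8 0 0 7; 0 4.3 -19.5 -8 0 0 6.9; 0 2 -20 -8 0 0 7; 0 -0.5 -20 -8 0 0 6.9")

```text
time_s: 21.97
position: [0.4512, 0.0414, 0.3257]
tool_rot: [[0.995, -0.098, -0.0], [-0.098, -0.995, 0.0], [-0.0, -0.0, -1.0]]
ft_force: [0.6, 0.5, 0.3]
grip_width: 0.0853
```

Emit:
arm_command(rows="0 -2.8 -20 -8 0 0 7; 0 0 0 0 0 0 0; 0 0 0 0 0 0 0")

```text
time_s: 22.22
position: [0.4504, 0.0611, 0.3334]
tool_rot: [[0.978, -0.208, 0.0], [-0.208, -0.978, -0.0], [0.001, 0.0, -1.0]]
ft_force: [-0.5, -0.6, 0.4]
grip_width: 0.0855
```

```bash
cat > m7.py <<'E'
from plan import *
import sys
t=sys.argv[1]
a=snap('side','s%s.png'%t);b=snap('top','t%s.png'%t)
u,v=proj('top',[.467,-.256,.03]).astype(int);B=cv2.resize(b[v-33:v+33,u-50:u+50],(400,264),interpolation=cv2.INTER_CUBIC)
C=cv2.resize(b[120:253,165:365],(400,266),interpolation=cv2.INTER_CUBIC)[:264]
u,v=proj('side',[.467,-.256,.03]).astype(int);A=cv2.resize(a[v-33:v+33,u-50:u+50],(400,264),interpolation=cv2.INTER_CUBIC)
D=cv2.resize(a[150:302,180:410],(400,264))
cv2.imwrite('pics/v%s.png'%t,np.vstack([np.hstack([B,A]),np.hstack([C,D])])[:,:,::-1])
print(proj('top',[.654,.154,.236]),proj('side',[.654,.154,.236]))
plan([(.654,.154,.335,-12.2),(.654,.154,.240,-12.2,4)],0)
E
python3 m7.py 7
```

```text
[219.67145202 116.61702098] [212.5915401  164.59928559]
-> (0.654, 0.154, 0.335, -12.2)
0 29.9 -22.4 -0.4 0 0 0; 0 29.9 -22.4 -0.4 0 0 0; 0 29.9 -22.4 -0.4 0 0 0; 0 29.9 -22.5 -0.4 0 0 0; 0 29.8 -22.4 -0.4 0 0 0
0 29.9 -22.5 -0.3 0 0 0.1
-> (0.654, 0.154, 0.24, -12.2, 4)
0 0 0 23.7 0 0 -0; 0 0 0 23.8 0 0 -0; 0 0 0 23.7 0 0 -0; 0 0.1 0 23.8 0 0 -0
```

View pics/v7.png

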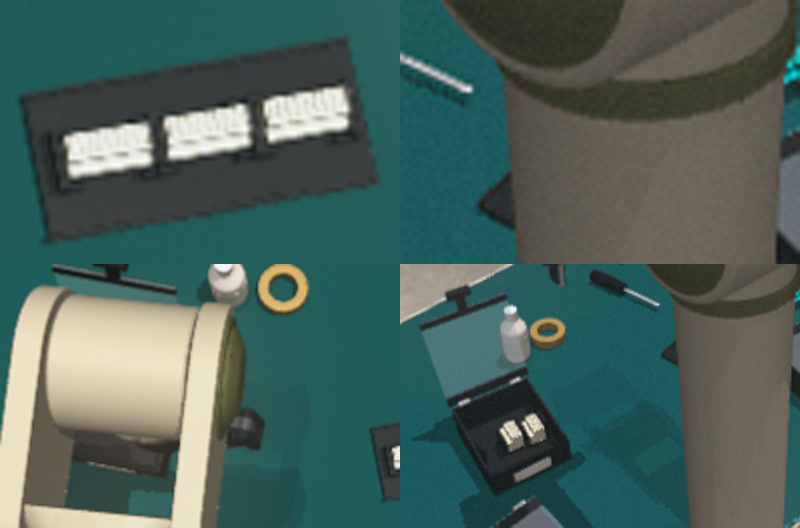

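The new connector sits square in the middle pocket, with its step line in row with the two neighbours (crop (208,132)). The flap bar in the side view is at about (213,167), as predicted. Next I'll go and shut the flap.

Emit:
arm_command(rows="0 30 -22.4 0 0 0 0; 0 30 -22.4 0 0 0 0; 0 30 -22.4 0 0 0 0; 0 30 -22.4 0 0 0 0; 0 30 -22.4 0 0 0 0")

```text
time_s: 22.73
position: [0.6225, 0.1378, 0.3325]
tool_rot: [[0.977, -0.212, -0.001], [-0.212, -0.977, -0.0], [-0.001, 0.0, -1.0]]
ft_force: [0.3, -0.5, -0.1]
grip_width: 0.0853
```

Emit:
arm_command(rows="0 30 -22.4 0 0 0 0; 0 0 0 0 0 0 0; 0 0 0 0 0 0 0")

```text
time_s: 22.98
position: [0.6565, 0.1531, 0.3301]
tool_rot: [[0.977, -0.211, -0.004], [-0.211, -0.977, -0.0], [-0.004, 0.001, -1.0]]
ft_force: [0.4, 0.0, -0.2]
grip_width: 0.0854
```

Emit:
arm_command(rows="0 0 0 30 0 0 0; 0 0 0 30 0 0 0; 0 0 0 25 0 0 0; 0 0 0 10 0 0 0; 0 0 0 0 0 0 0")

```text
time_s: 23.4
position: [0.6537, 0.1527, 0.2366]
tool_rot: [[0.977, -0.213, -0.004], [-0.213, -0.977, -0.0], [-0.004, 0.001, -1.0]]
ft_force: [-0.1, 0.0, 0.6]
grip_width: 0.0855
```

Emit:
arm_command(rows="1 0 0 0 0 0 0; 1 0 0 0 0 0 0; 1 0 0 0 0 0 0; 1 0 0 0 0 0 0; 1 0 0 0 0 0 0", squeeze=30)

```text
time_s: 23.82
position: [0.6553, 0.1541, 0.2398]
tool_rot: [[0.977, -0.212, 0.003], [-0.212, -0.977, 0.001], [0.003, -0.001, -1.0]]
ft_force: [1.5, 1.4, 4.4]
grip_width: 0.0349
```

Emit:
arm_command(rows="1 -17.1 0 -4.7 0 0 0; 1 -17.4 0 -3 0 0 0; 1 -17.7 0 -1.2 0 0 0; 1 -17.7 0 0.5 0 0 0; 1 -17.5 0 2.3 0 0 0")

```text
time_s: 24.23
position: [0.5697, 0.1729, 0.2463]
tool_rot: [[0.977, -0.212, 0.005], [-0.212, -0.977, 0.001], [0.005, -0.002, -1.0]]
ft_force: [1.9, 3.4, 2.8]
grip_width: 0.0351
```

Emit:
arm_command(rows="1 -17.2 0 4 0 0 0; 1 -16.7 0 5.7 0 0 0; 1 -16.1 0 7.4 0 0 0; 1 -15.3 0 9 0 0 0; 1 -14.3 0 10.4 0 0 0")

```text
time_s: 24.65
position: [0.4912, 0.1904, 0.2099]
tool_rot: [[0.977, -0.211, 0.004], [-0.211, -0.977, 0.002], [0.003, -0.003, -1.0]]
ft_force: [-3.0, 6.4, 7.3]
grip_width: 0.0352
```

Emit:
arm_command(rows="1 -13.2 0 11.8 0 0 0; 1 -11.9 0 13.1 0 0 0; 1 -10.6 0 14.2 0 0 0; 1 -9.1 0 15.2 0 0 0; 1 -7.6 0 16 0 0 0")

```text
time_s: 25.07
position: [0.4393, 0.2018, 0.1381]
tool_rot: [[0.977, -0.212, 0.0], [-0.212, -0.977, 0.003], [-0.0, -0.003, -1.0]]
ft_force: [-2.9, 8.8, 3.9]
grip_width: 0.0354
```

Emit:
arm_command(rows="1 -5.9 0 16.7 0 0 0; 1 -4.2 0 17.2 0 0 0; 1 -2.5 0 17 0 0 0; 1 -0.7 0 10 0 0 0; 1 0 0 0 0 0 0")

```text
time_s: 25.48
position: [0.4263, 0.2046, 0.0754]
tool_rot: [[0.977, -0.212, -0.003], [-0.212, -0.977, 0.003], [-0.004, -0.002, -1.0]]
ft_force: [-6.2, 13.1, 1.8]
grip_width: 0.0354
```

Emit:
arm_command(rows="1 0 0 8 0 0 0; 1 1 0 8 0 0 0; 1 0 0 5 0 0 0; 1 0 0 2 0 0 0; 1 0 0 0 0 0 0")

```text
time_s: 25.9
position: [0.4274, 0.2044, 0.0534]
tool_rot: [[0.977, -0.212, -0.002], [-0.212, -0.977, 0.002], [-0.003, -0.002, -1.0]]
ft_force: [-6.1, 11.9, 0.8]
grip_width: 0.0351
```

Emit:
arm_command(rows="1 0 0 1 0 0 0; 1 0 0 1 0 0 0; 1 0 0 0 0 0 0")

```text
time_s: 26.15
position: [0.4276, 0.2043, 0.0517]
tool_rot: [[0.977, -0.212, -0.002], [-0.212, -0.977, 0.002], [-0.002, -0.002, -1.0]]
ft_force: [-6.5, 11.6, 0.5]
grip_width: 0.0354
```

Emit:
arm_command(rows="0 0 0 0 0 0 0; 0 0 0 0 0 0 0; 0 0 0 0 0 0 0; 0 0 0 0 0 0 0; 0 0 0 0 0 0 0")

```text
time_s: 26.57
position: [0.4287, 0.2028, 0.0518]
tool_rot: [[0.977, -0.212, 0.0], [-0.212, -0.977, -0.0], [0.0, -0.0, -1.0]]
ft_force: [-0.2, 0.4, 0.2]
grip_width: 0.0852
```

Emit:
arm_command(rows="0 0 0 -20 0 0 0; 0 0 0 -35 0 0 0; 0 0 0 -40 0 0 0; 0 0 0 -40 0 0 0; 0 0 0 -40 0 0 0")

```text
time_s: 26.98
position: [0.4281, 0.2027, 0.2288]
tool_rot: [[0.977, -0.212, -0.0], [-0.212, -0.977, -0.0], [-0.0, 0.0, -1.0]]
ft_force: [0.6, 0.4, -0.6]
grip_width: 0.0855
```

Emit:
arm_command(rows="0 0 35 0 0 0 0; 0 0 35 0 0 0 0; 0 0 35 0 0 0 0; 0 0 35 0 0 0 0; 0 0 35 0 0 0 0")

```text
time_s: 27.4
position: [0.3906, 0.0305, 0.2269]
tool_rot: [[0.977, -0.212, 0.0], [-0.212, -0.977, -0.0], [0.0, 0.0, -1.0]]
ft_force: [0.8, -0.0, -0.1]
grip_width: 0.0852
```

Emit:
arm_command(rows="0 0 35 0 0 0 0; 0 0 30 0 0 0 0; 0 0 0 0 0 0 0")

```text
time_s: 27.65
position: [0.377, -0.0355, 0.2268]
tool_rot: [[0.976, -0.217, 0.0], [-0.217, -0.976, -0.001], [0.0, 0.001, -1.0]]
ft_force: [-0.0, -0.6, -0.4]
grip_width: 0.0853
```

```bash
python3 m7.py 8 | head -1
```

```text
[219.67145202 116.61702098] [212.5915401  164.59928559]
```

View pics/v8.png

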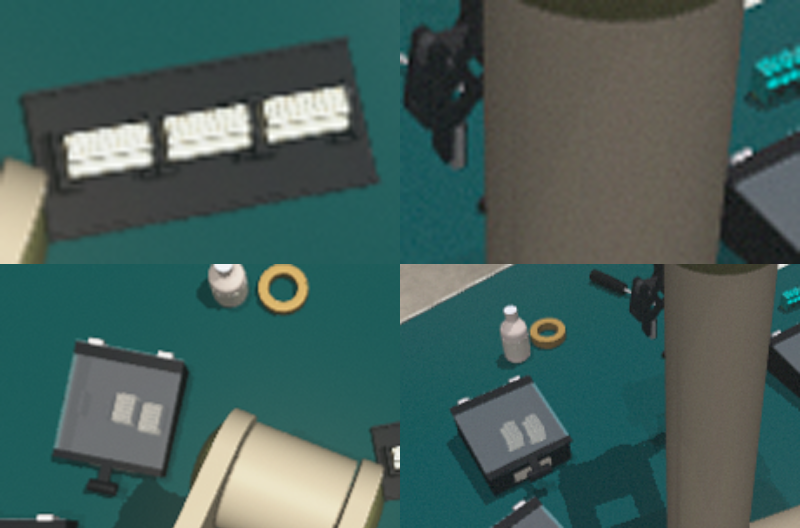

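The flap is shut with the two short connectors still in their slots, and the tray row is complete and aligned. The bottle and tape have not moved. Handing in.

```bash
python3 -c "
from rig import env
print(env.close_job())"
```

```text
the job is handed in; nothing more can be done
None
```

The full-length connector now stands in the middle pocket of the tray, facing the same way as the two beside it. The bin's flap is shut, and I handed the job in at about 28 s of the 64 s allowed.

- **What I did:** I opened the flap of the farthest bin and lifted the connector out by its ends. I stood it upright on the mat, took it again by its long sides, and set it in the pocket. Then I swung the flap shut.
- **Last checks that agreed:**
  - The pictures from above show the three tray connectors in line with their noses the same way.
  - The flap is down on the bin, and the two short connectors are still in their slots.
  - The bottle and tape look undisturbed.
  - When I set the connector down, it met the pocket floor at the expected height.
- **Not confirmed:**
  - The arm hid the tray from the side camera at the end, so I could only check the connector's seating from above and by that contact height.
  - The screwdriver was only partly in view in the last picture; I never went near it.
- **Disagreements:**
  - When I took the connector by its long sides on the mat, the tool was pushed up about 2 mm, with up to 16 N on it. I allowed for that when placing.
  - Two estimates of the pocket's position differed by about 2 mm, which was within its 3 mm of play.

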